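Set the rivet of a swatch fan under the palm press

ROBOT

A 6-joint arm with a two-finger parallel gripper is mounted at the origin on the work surface. World frame = base frame: x ahead of the robot, y to its left, z up, the work surface at z = 0. Lengths are in m, angles in rad, forces in N, time in s.
With the tool pointing down it reaches from about 0.325 to 0.85 m from the base axis. Payload 4.4 kg.
Tool frame: the origin (TCP) lies midway between the tips of the shut fingers; the grasp point (between the pads) lies 19 mm behind it (r.grip_point_offset is the distance from the TCP to the grasp point, in m); z points along the fingers, x is the direction in which the jaws open and shut, and the axes are right-handed (so a half turn about z gives the same grasp; the last joint's range is limited). The gripper opens to 94 mm and grips with 3 to 60 N. Pads are 16 mm wide; open, the fingers measure 119 mm over their backs; the gripper's body (75 mm by 177 mm) begins 78 mm behind the grasp point.
Start: joints at [0.966, 0.207, 1.542, -0, 1.393, -0.15], TCP at [0.253, 0.517, 0.205] pointing down, gripper open.
Joint ranges: [-2.73, 2.73], [-0.86, 2.22], [0.23, 2.46], [-1.11, 4.25], [0.08, 2.63], [-2.82, 2.82]. Speed limits (rad/s): [2.79, 2.79, 3.14, 3.14, 3.14, 3.14].

INTERFACE

Orientations are given as a 3x3 rotation matrix whose columns are the frame's x, y, z axes.
In Python, from plant import sensors, optics, job_done, r gives the robot as it stands.
- The arm moves only by the tool arm_command, never from a script. Its argument "rows" is text: rows parted by semicolons, each of 7 numbers parted by spaces: the turn, a rotation vector about the tool's x, y, z in units of 6 degrees (1.0 is 6 degrees), then the shift along the tool's x, y, z in units of 30 mm (1.0 is 30 mm), then the closure, from -1 (fully open) to 1 (shut). A call has 1 to 20 rows; each row is the pose to reach, as a shift and turn from the pose commanded when the call began, along the tool's axes at that moment; what a row does not reach only later rows make up. A row lasts 1/12 s, in which the tool goes at most 41.7 mm and 7.16 degrees, less where a joint would pass 70% of its speed; a pose out of reach is approached as far as the arm can. A call with a gripper value outside its range is refused whole. The fingers move at their own pace and stop on an object; "squeeze" is the grip in N (left out, the last holds). Time passes only in rows, so rows that repeat a pose let the fingers close. It gives the time, the measured TCP pose, the force and the opening at its end, in the units of the state.
- sensors.sense(): the state, without advancing time (a new reading comes with each control period).
- optics.snapshot(name): name is "scene" or "side" or "wrist"; returns the picture (400x640x3 uint8, red, green, blue); there is no depth.
- optics.calibration(name): a dict with "fx", "fy", "cx", "cy" (pixels), "R" (3x3) and "t" (3): a world point X has camera coordinates R X + t. Camera axes: x right, y down, z forward; pixel columns grow to the right and rows downward; lengths in m; the calibration is good to about 2 mm. A picture is of the moment at which its call begins: read the wrist's pose just before it. calibration takes no time and is no camera call; for the wrist camera it gives the pose at the moment of the call.
- job_done(): hands the job in, once; it reports no verdict.
The state is a dict: "time": time; "joint_positions": joint angles; "joint_velocities": joint speeds; "joint_torque": joint torques, N m; "tcp_pos": TCP position; "orientation": TCP orientation; "ft_force": force on the tool from outside, world axes, zero at the start; "moment": the same for the moment, N m; "width": opening from 0.0 (shut) to 1.0 (fully open).
Only numpy, scipy, OpenCV 4.12 (cv2) and the standard library are available. Lean on these libraries where they do the work, as an engineer would, in place of code of your own. Each camera call takes 0.05 s, during which the arm holds its last target. There are 200 camera calls.

TASK

Slide the carriage with the nail-swatch fan along its guide, pushing gently at the middle so that it does not cock or bind and keeping it down in the guide, until the fan's brass rivet sits right under the pin of the palm press and is at rest there. Then push the press's black knob down so that the pin drives the rivet's head fully down onto the sticks, and let the knob spring back up; leave the carriage where it is. Do not disturb the bottles, the jar and the buffing block that stand around.

Things in the scene. Friction and masses are not known exactly. Their poses are not given: they have to be found in the camera images.
- rivet_head (a point): centre of the top of the rivet's round brass head (14 mm across, 2 mm thick), at the end nearer the push plate of a fan of four clear swatch sticks on the carriage's deck. Its top is at z = 24 mm standing proud, 20 mm when set. It lies on the carriage's centre line, 150 to 200 mm ahead of the plate: this differs from start to start but does not change as the carriage slides. Axes as the carriage's.
- rivet (a joint): how far the rivet's head has been driven down, m: 0 standing proud, 0.004 fully down on the sticks; takes about 4 N and stays where it is left.
- pin_tip (a point): centre of the flat lower end of the press's steel pin (6 mm across). The pin only goes up and down; raised, its end is at z = 36 mm, so the carriage and rivet pass freely under it. Axes: x across the guide (away from the press's column), y along the guide in the direction from the push plate towards the press, z up. The pin is over the guide's centre line.
- press_top (a point): top of the arm of the grey C-shaped press, on the pin's axis, z = 116 mm. The arm is 36 mm wide along the guide, from z = 80 to 116 mm, and reaches 22 mm beyond the pin axis in +x; its column stands 73 to 107 mm from that axis in -x, 40 mm wide. Fixed. Axes as the pin's.
- knob_top (a point): centre of the flat top of the black palm knob (44 mm across, flat for 36 mm), straight above the pin and on the same rod; z = 170 mm when raised. Push it straight down from above.
- ram (a joint): how far the knob and pin have been pushed down, m: 0 raised, limit 0.020. A spring lifts it back: about 4 N to start, 7 N at 16 mm. The pin meets a proud rivet at about 12 mm and has it fully down at about 16 mm, where it stops; about 12 N is enough.
- plate_mid (a point): centre of the carriage's upright push plate near its rear end: aluminium, 120 mm wide (its x, across the guide), 10 mm thick (its y) and 40 mm tall, z = 32 to 72 mm, on a 30 mm wide stem; both faces are free above z = 32 mm. A 30 mm bar (top at z = 14 mm) runs ahead from its foot to the deck. Its +y is the direction of travel towards the press. Push its rear face at the middle.
- shoes_mid (a point): middle of the carriage's two side shoes, straight below the plate, z = 20 mm. They are 44 mm long and 90 mm over both, with 0.8 mm of play each side between steel rails 22 mm high. They are all that guides the carriage: pushed within 10 mm of the plate's middle it runs true and easily; pushed further off it cocks, binds and swings the rivet 5 to 9 mm sideways off the pin's line.
- carriage: the whole carriage, about 0.5 kg, 282 mm long, nothing else to stop it: the guide runs 40 mm or more past the right spot. Origin on its centre line and underside (z = 6 mm), 175 mm ahead of the plate; y along its travel. At the middle a push of under 12 N slides it; 25 N from the fingers is forcing it.
- bottle_a: dark nail-polish bottle, 33 mm across, 76 mm tall with its slimmer black cap; origin at the centre of its underside; a bystander
- bottle_b: violet-dark nail-polish bottle, 33 mm across, 76 mm tall with its black cap; origin at the centre of its underside; a bystander
- bottle_c: dark nail-polish bottle, 33 mm across, 76 mm tall with its black cap; origin at the centre of its underside; a bystander
- bottle_d: white nail-polish bottle, 33 mm across, 76 mm tall with a dusky pink cap; origin at the centre of its underside; a bystander
- buffer: grey nail-buffing block, 25 x 95 x 25 mm, long along its own y; origin at the centre of its underside; a bystander
- jar: small white jar, 52 mm across, 40 mm tall; origin at the centre of its underside; a bystander

How it is judged:
On the way, in this order (a step that is already met when the one before it is completed fails the run):
1. the carriage rests with the rivet, still proud, under the raised pin, within 4 mm of its axis (horizontal distance between rivet_head and pin_tip below 0.004 m and value of joint ram below 0.004 m and value of joint rivet below 0.001 m), for 0.5 s.
2. the pin, pressed down within 4 mm of the rivet's centre, has the rivet's head down on the sticks (horizontal distance between rivet_head and pin_tip below 0.004 m and value of joint ram above 0.0135 m and value of joint rivet above 0.003 m), for 0.05 s.
At the end, for the whole second after the job is handed in: the rivet is driven at least 3 of its 4 mm, the knob is back up (within 3 mm), and the carriage stays down in the guide with the rivet within 4 mm of the pin's axis (value of joint rivet above 0.003 m and value of joint ram below 0.003 m and horizontal distance between rivet_head and pin_tip below 0.004 m and height (world z) of plate_mid below 0.057 m); the robot touches nothing.
It fails at once if the carriage is forced: pushed by the fingers with more than 25 N (contact force between the fingers and carriage above 25 N).
It fails at once if a bottle, the jar or the buffing block is moved more than 20 mm or tipped (distance of any of bottle_a, bottle_b, bottle_c, bottle_d, buffer, jar from where it was at the start of the episode above 0.02 m or angle between any of bottle_a, bottle_b, bottle_c, bottle_d, buffer, jar's own z axis and vertical above 0.4 rad).
It fails at once if the carriage is lifted out of its guide (push plate raised more than 15 mm) (height (world z) of plate_mid above 0.067 m).
It also fails if it takes over 43 s, if anything falls off the work surface, if the arm or the gripper's body presses on something with over 40 N, if the wrist force passes 120 N, or if a joint passes its speed limit or range.

## Working session

There is one attempt and no reset: what is moved stays moved. The work goes in short steps, Python scripts to look and compute and a tool call to move; the robot and the scene stay as the last step left them, time stands still between calls to the robot, and variables do not carry over. Pictures are saved under pics/ and viewed, about 8 in all and at most 12, crops included, and the job is handed in when it is done.

Besides the shell and the picture viewer there is one more tool, called after "Request:" as name(argument=value, ...) on one line, values as JSON. arm_command: Moves the arm, as the interface text tells. Its arguments: {"type":"object","properties":{"rows":{"type":"string"},"squeeze":{"type":"number"}},"required":["rows"]}

```bash
mkdir -p pics; ls; cat > h.py <<'E'
import numpy as np, cv2
from plant import sensors, optics, job_done, r
def snap(n,f):
    im=optics.snapshot(n); cv2.imwrite('pics/'+f,cv2.cvtColor(im,cv2.COLOR_RGB2BGR)); return im
def ray(n,u,v,c=None):
    c=c or optics.calibration(n); R=np.array(c['R']);t=np.array(c['t'])
    d=R.T@np.array([(u-c['cx'])/c['fx'],(v-c['cy'])/c['fy'],1]); return -R.T@t,d
def atz(n,u,v,z,c=None):
    o,d=ray(n,u,v,c); return o+d*(z-o[2])/d[2]
def proj(n,X,c=None):
    c=c or optics.calibration(n); p=np.array(c['R'])@np.array(X)+np.array(c['t'])
    return c['fx']*p[0]/p[2]+c['cx'],c['fy']*p[1]/p[2]+c['cy']
E
python3 - <<'E'
from h import *
a=snap('scene','scene0.png'); b=snap('side','side0.png')
for n in('scene','side'):
    c=optics.calibration(n); print(n,c['fx'],-np.array(c['R']).T@np.array(c['t']), np.array(c['R'])[2])
s=sensors.sense();print(s['time'],s['tcp_pos'],s['orientation'])
E
```

```text
pics
scene 444.36727350416834 [ 1.1942585  -0.30073927  0.60301298] [-0.7304573   0.41457194 -0.54273588]
side 452.8633380601909 [ 0.2340411  -0.57252609  0.94264718] [ 0.29855498  0.59883187 -0.74314555]
0.1 [0.25217258 0.51594598 0.20442146] [[ 4.39261311e-01  8.98358601e-01 -1.15097633e-03]
 [ 8.98357094e-01 -4.39262717e-01 -1.67252703e-03]
 [-2.00811003e-03 -2.99311339e-04 -9.99997939e-01]]
```

View pics/scene0.png

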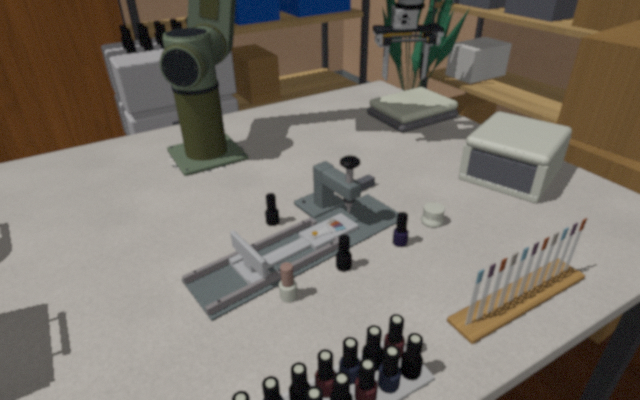

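View pics/side0.png

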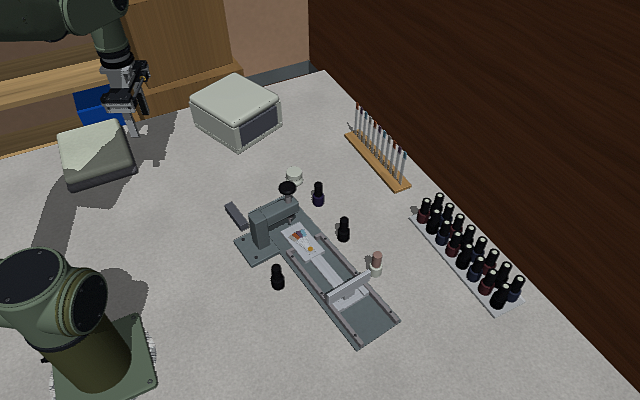

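The scene view shows the carriage plate near (250,260) and the knob at (349,162). The side view shows the plate near (349,290), the rivet near (309,249) and the knob at (287,188). I'll enlarge both.

```bash
python3 - <<'E'
from h import *
a=cv2.imread('pics/side0.png')[165:355,220:410]; b=cv2.imread('pics/scene0.png')[145:315,175:410]
cv2.imwrite('pics/c1.png',cv2.resize(a,None,fx=3.15,fy=3.15,interpolation=cv2.INTER_CUBIC))
cv2.imwrite('pics/c2.png',cv2.resize(b,None,fx=3.4,fy=3.4,interpolation=cv2.INTER_CUBIC))
E
```

```text
(no output)
```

View pics/c1.png

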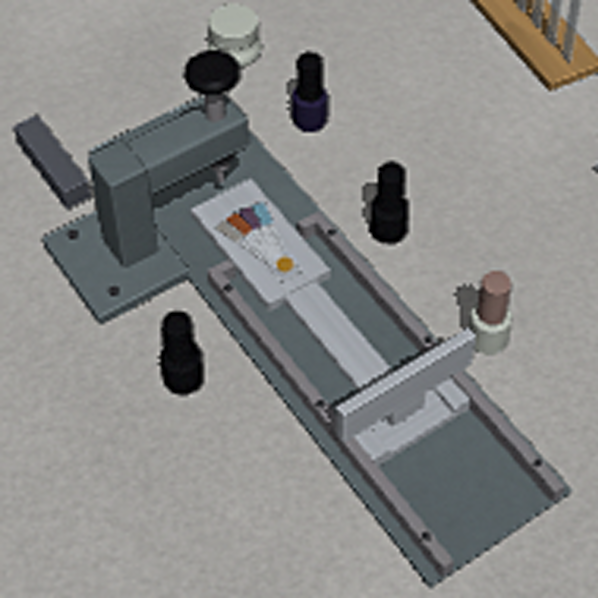

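View pics/c2.png

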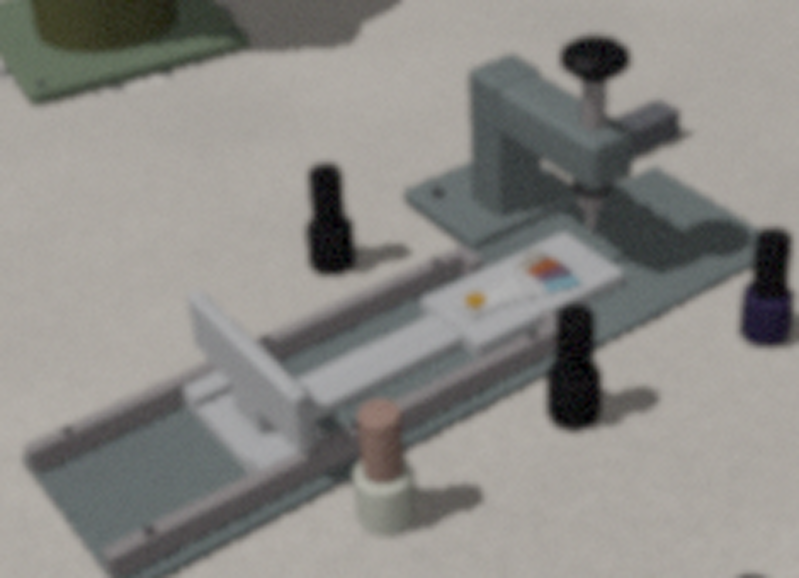

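```bash
cat >> h.py <<'E'
def tri(obs):
    A=np.zeros((3,3));b=np.zeros(3)
    for n,u,v in obs:
        o,d=ray(n,u,v); d/=np.linalg.norm(d); P=np.eye(3)-d@d.T if 0 else np.eye(3)-np.outer(d,d); A+=P;b+=P@o
    return np.linalg.solve(A,b)
S=lambda u,v:('side',220+(u+.5)/3.15-.5,165+(v+.5)/3.15-.5)
C=lambda u,v:('scene',175+(u+.5)/3.4-.5,145+(v+.5)/3.4-.5)
E
python3 - <<'E'
from h import *
np.set_printoptions(precision=4,suppress=True)
for nm,s,c,z in [('knob',(212,70),(595,57),.17),('rivet',(285,264),(476,300),.024),('pin',(222,186),(592,228),.036)]:
    print(nm,tri([S(*s),C(*c)]),atz(*S(*s),z),atz(*C(*c),z))
P={}
for nm,s,z in [('plTL',(335,405),.072),('plTR',(473,333),.072),('plTLr',(343,414),.072),('plTRr',(476,341),.072),
  ('railLfar',(209,268),.022),('railLnear',(443,568),.022),('railRfar',(318,218),.022),('railRnear',(568,490),.022),
  ('baseL',(432,586),.006),('baseR',(570,493),.006),('botLeft',(182,383),.0),('botR',(389,232),0),('pink',(491,343),0),('violet',(311,122),0),('jar',(235,50),0.0)]:
    print(nm,atz(*S(*s),z))
for nm,s,z in [('plTLscene',(192,300),.072),('plTRscene',(303,407),.072),('railLnear',(30,455),.022),('railLfar',(465,250),.022),('railRnear',(110,560),.022)]:
    print(nm,atz(*C(*s),z))
E
```

```text
knob [0.5169 0.1645 0.1637] [0.5148 0.1593 0.17  ] [0.5272 0.1569 0.17  ]
rivet [0.5293 0.0692 0.0219] [0.5286 0.0673 0.024 ] [0.5314 0.0684 0.024 ]
pin [0.5159 0.1635 0.0326] [0.5142 0.1567 0.036 ] [0.5175 0.1648 0.036 ]
plTL [ 0.4892 -0.0947  0.072 ]
plTR [ 0.608  -0.0867  0.072 ]
plTLr [ 0.4908 -0.1038  0.072 ]
plTRr [ 0.6063 -0.0937  0.072 ]
railLfar [0.4728 0.0933 0.022 ]
railLnear [ 0.5097 -0.2162  0.022 ]
railRfar [0.575  0.0993 0.022 ]
railRnear [ 0.6192 -0.2057  0.022 ]
baseL [ 0.501 -0.218  0.006]
baseR [ 0.6259 -0.202   0.006 ]
botLeft [0.4139 0.0167 0.    ]
botR [ 0.6295  0.0742 -0.    ]
pink [ 0.6466 -0.0612  0.    ]
violet [0.6287 0.2181 0.    ]
jar [0.6071 0.3348 0.    ]
plTLscene [ 0.5004 -0.103   0.072 ]
plTRscene [ 0.6191 -0.0865  0.072 ]
railLnear [ 0.5224 -0.2135  0.022 ]
railLfar [0.4782 0.0906 0.022 ]
railRnear [ 0.6211 -0.2003  0.022 ]
```

Request:
arm_command(rows="0 0 -5.5 -11.3 16 -3.2 1;0 0 -5.5 -11.3 16 -3.2 1;0 0 -5.5 -11.3 16 -3.2 1;0 0 -5.5 -11.3 16 -3.2 1;0 0 -5.5 -11.3 16 -3.2 1;0 0 -5.5 -11.3 16 -3.2 1;0 0 -5.5 -11.3 16 -3.2 1;0 0 -5.5 -11.3 16 -3.2 1;0 0 -5.5 -11.3 16 -3.2 1;0 0 -5.5 -11.3 16 -3.2 1;0 0 -5.5 -11.3 16 -3.2 1;0 0 -5.5 -11.3 16 -3.2 1;0 0 -5.5 -11.3 16 -3.2 1;0 0 -5.5 -11.3 16 -3.2 1;0 0 -5.5 -11.3 16 -3.2 1;0 0 -5.5 -11.3 16 -3.2 1;0 0 -5.5 -11.3 16 -3.2 1;0 0 -5.5 -11.3 16 -3.2 1;0 0 -5.5 -11.3 16 -3.2 1")

```text
time: 1.68
tcp_pos: [0.534, 0.0024, 0.3009]
orientation: [[-0.122, 0.992, -0.001], [0.992, 0.122, 0.001], [0.001, -0.001, -1.0]]
ft_force: [0.2, 0.1, 1.3]
width: 0.007
```

```bash
python3 - <<'E'
from h import *
import pickle
c=optics.calibration('wrist'); snap('wrist','w1.png'); pickle.dump(c,open('w1.pkl','wb'))
s=sensors.sense();print(s['time'],s['tcp_pos'],s['orientation'],s['joint_positions'],s['width'])
R=np.array(c['R']);print(-R.T@np.array(c['t']),R,c['fx'])
for X in [(.529,.068,.024),(.516,.16,.17),(.553,-.098,.072)]: print(proj('wrist',X,c))
E
```

```text
1.7333 [0.53408367 0.00255572 0.3009866 ] [[-1.22798277e-01  9.92431106e-01 -1.04060618e-03]
 [ 9.92431491e-01  1.22798787e-01  4.40602240e-04]
 [ 5.65052544e-04 -9.78625142e-04 -9.99999362e-01]] [-1.57496279e-01  6.12109642e-02  1.50943824e+00  2.71934270e-04
  1.57204028e+00 -1.85140172e+00] 0.002735685704436452
[ 0.45544735 -0.00774841  0.47989349] [[-1.22498863e-01  9.92468249e-01  8.96564423e-04]
 [ 9.54999812e-01  1.17628217e-01  2.72284706e-01]
 [ 2.70128464e-01  3.42107857e-02 -9.62216314e-01]] 307.8635776670733
(np.float64(364.2722585465602), np.float64(164.4126666627732))
(np.float64(473.0029436574503), np.float64(187.88749497442822))
(np.float64(244.92077701026147), np.float64(173.32590947404543))
```

View pics/w1.png

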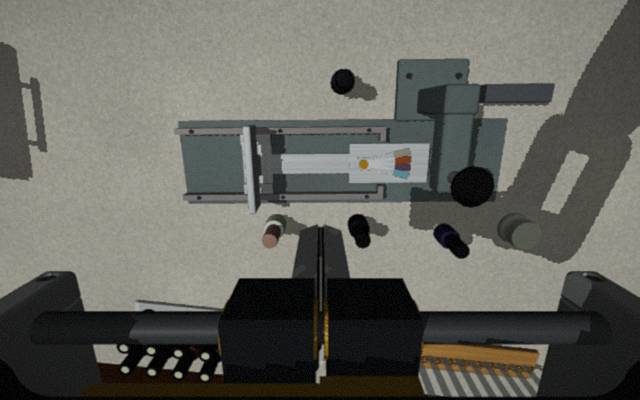

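Wrist view: rivet at about (363,164), knob at (472,186), plate top edge from (248,126) to (254,212). I'll refine these from centroids and one crop.

```bash
python3 - <<'E'
from h import *
import pickle
np.set_printoptions(precision=4,suppress=True)
c=pickle.load(open('w1.pkl','rb'))
im=cv2.imread('pics/w1.png'); hsv=cv2.cvtColor(im,cv2.COLOR_BGR2HSV)
def cen(m,x0,x1,y0,y1):
    M=np.zeros_like(m);M[y0:y1,x0:x1]=m[y0:y1,x0:x1]; v,u=np.nonzero(M); return u.mean(),v.mean(),len(u),(u.min(),u.max(),v.min(),v.max())
rv=cen(((hsv[...,0]>10)&(hsv[...,0]<30)&(hsv[...,1]>130)).astype(np.uint8),350,378,152,178)
kn=cen((im.max(2)<45).astype(np.uint8),440,503,158,215)
print(rv,kn); print('rivet',atz('w',*rv[:2],.0235,c),'knob',atz('w',*kn[:2],.169,c))
cv2.imwrite('pics/c3.png',cv2.resize(im[110:215,170:380],None,fx=3.8,fy=3.8,interpolation=cv2.INTER_CUBIC))
E
```

```text
(np.float64(363.3859649122807), np.float64(163.96491228070175), 57, (np.int64(360), np.int64(367), np.int64(160), np.int64(168))) (np.float64(471.06849315068496), np.float64(186.43639921722112), 1533, (np.int64(440), np.int64(495), np.int64(158), np.int64(207)))
rivet [0.5286 0.0667 0.0235] knob [0.5149 0.1581 0.169 ]
```

View pics/c3.png

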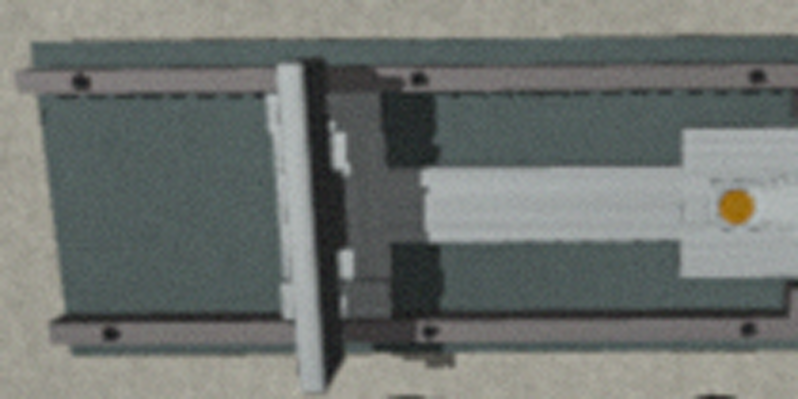

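```bash
python3 - <<'E'
from h import *
import pickle
np.set_printoptions(precision=4,suppress=True)
c=pickle.load(open('w1.pkl','rb'))
im=cv2.imread('pics/w1.png')
m=(im.max(2)<45).astype(np.uint8); n,l,st,ce=cv2.connectedComponentsWithStats(m)
k=l[186,472]; print(st[k],ce[k]); u,v=st[k][0]+(st[k][2]-1)/2,st[k][1]+(st[k][3]-1)/2
cv2.erode
mm=cv2.morphologyEx(m,cv2.MORPH_OPEN,cv2.getStructuringElement(cv2.MORPH_ELLIPSE,(21,21)));n,l,st,ce=cv2.connectedComponentsWithStats(mm);k=l[186,472];print(st[k],ce[k]); 
for z in (.165,.17): print('knob',atz('w',*ce[k],z,c))
W=lambda u,v,z:atz('w',170+(u+.5)/3.8-.5,110+(v+.5)/3.8-.5,z,c)
rv=np.array([.5286,.0667])
T=[W(82,81,.022),W(419,79,.022),W(757,77,.022)];B=[W(111,333,.022),W(431,331,.022),W(749,329,.022)]
d=(T[2]-T[0]+B[2]-B[0])[:2];d/=np.linalg.norm(d);nr=np.array([d[1],-d[0]])
mid=(sum(T)+sum(B))[:2]/6
print('d',d,'T',(T[2]-T[0])[:2],'B',(B[2]-B[0])[:2],'mid',mid)
pts={'rear0':W(276,66,.072),'rear1':W(303,390,.072),'front0':W(302,62,.072),'front1':W(325,390,.072)}
for k,p in pts.items(): print(k,p,'along,across',(p[:2]-mid)@d,(p[:2]-mid)@nr)
for nm,p in (('rivet',rv),('knob',atz('w',*ce[list(l[186,472:473])[0]],.17,c)[:2])): print(nm,(p-mid)@d,(p-mid)@nr)
E
```

```text
[ 411   86   85  122 2781] [455.6142 161.1532]
[ 451  166   43   42 1399] [472.0007 186.3016]
knob [0.5154 0.1612 0.165 ]
knob [0.5145 0.1585 0.17  ]
d [-0.1285  0.9917] T [-0.0332  0.2572] B [-0.0335  0.2579] mid [ 0.5448 -0.0553]
rear0 [ 0.4922 -0.1049  0.072 ] along,across -0.04241248152736197 -0.058560045770081004
rear1 [ 0.6078 -0.0887  0.072 ] along,across -0.04123753558576538 0.05822729478373115
front0 [ 0.4897 -0.0961  0.072 ] along,across -0.03345307999307369 -0.059839854303371985
front1 [ 0.6068 -0.0807  0.072 ] along,across -0.033136566665930546 0.0582785025730524
rivet 0.12304932683003554 -0.0003842597480886042
knob 0.21593369485496478 -0.0026041360983609526
```

Request:
arm_command(rows="0 0 -0.06 -4.8 0.14 0 1;0 0 -0.06 -4.8 0.14 0 1;0 0 -0.06 -4.8 0.14 1 1;0 0 -0.06 -4.8 0.14 2 1;0 0 -0.06 -4.8 0.14 3.4 1;0 0 -0.06 -4.8 0.14 4.8 1;0 0 -0.06 -4.8 0.14 6 1;0 0 -0.06 -4.8 0.14 7 1;0 0 -0.06 -4.8 0.14 7.8 1;0 0 -0.06 -4.8 0.14 8.3 1;0 0 -0.06 -4.8 0.14 8.45 1;0 0 -0.06 -4.8 0.14 8.45 1;0 0 -0.06 -4.8 0.14 8.45 1")

```text
time: 2.82
tcp_pos: [0.5572, -0.1407, 0.0489]
orientation: [[-0.128, 0.992, 0.001], [0.992, 0.128, -0.0], [-0.001, 0.001, -1.0]]
ft_force: [0.5, -0.1, -0.0]
width: 0.009
```

Request:
arm_command(rows="0 0 0 0.3 -0.04 0 1;0 0 0 0.6 -0.04 0 1;0 0 0 0.75 -0.04 0 1;0 0 0 0.82 -0.04 0 1;0 0 0 0.87 -0.04 0 1;0 0 0 0.92 -0.04 0 1;0 0 0 0.97 -0.04 0 1;0 0 0 1.02 -0.04 0 1;0 0 0 1.07 -0.04 0 1;0 0 0 1.12 -0.04 0 1;0 0 0 1.17 -0.04 0 1;0 0 0 1.22 -0.04 0 1;0 0 0 1.27 -0.04 0 1;0 0 0 1.32 -0.04 0 1;0 0 0 1.37 -0.04 0 1;0 0 0 1.42 -0.04 0 1")

```text
time: 4.15
tcp_pos: [0.5499, -0.0991, 0.0479]
orientation: [[-0.127, 0.992, 0.0], [0.992, 0.127, -0.0], [-0.0, 0.0, -1.0]]
ft_force: [0.9, -3.9, -1.3]
width: 0.004
```

Request:
arm_command(rows="0 0 0 0.08 0 0 1;0 0 0 0.18 0 0 1;0 0 0 0.28 0 0 1;0 0 0 0.38 0 0 1;0 0 0 0.48 0 0 1;0 0 0 0.58 0 0 1;0 0 0 0.68 0 0 1;0 0 0 0.78 0 0 1;0 0 0 0.88 0 0 1;0 0 0 0.98 0 0 1;0 0 0 1.08 0 0 1;0 0 0 1.18 0 0 1;0 0 0 1.28 0 0 1;0 0 0 1.38 0 0 1;0 0 0 1.48 0 0 1;0 0 0 1.58 0 0 1;0 0 0 1.68 0 0 1;0 0 0 1.76 0 0 1;0 0 0 1.82 0 0 1;0 0 0 1.85 0 0 1")

```text
time: 5.82
tcp_pos: [0.5427, -0.0438, 0.0479]
orientation: [[-0.127, 0.992, -0.0], [0.992, 0.127, 0.0], [0.0, -0.0, -1.0]]
ft_force: [1.2, -4.7, -1.2]
width: 0.005
```

```bash
python3 - <<'E'
from h import *
import pickle
s=sensors.sense();print(s['time'],s['tcp_pos'],s['ft_force'])
c=optics.calibration('wrist'); w=cv2.cvtColor(optics.snapshot('wrist'),cv2.COLOR_RGB2BGR); cv2.imwrite('pics/w2.png',w); pickle.dump(c,open('w2.pkl','wb'))
b=cv2.cvtColor(snap('side','side2.png'),cv2.COLOR_RGB2BGR); a=cv2.cvtColor(snap('scene','scene2.png'),cv2.COLOR_RGB2BGR)
f=lambda i,s:cv2.resize(i,None,fx=s,fy=s,interpolation=cv2.INTER_CUBIC)
# side crop x 250:350,y170:270 x4; scene crop 290:390,y150:250 x4
top=np.hstack([f(b[170:270,250:350],4),f(a[150:250,300:400],4)])
cv2.imwrite('pics/c4.png',top)
E
```

```text
5.8167 [ 0.54270695 -0.04382224  0.04792395] [ 1.23075716 -4.68552847 -1.16326404]
```

View pics/c4.png

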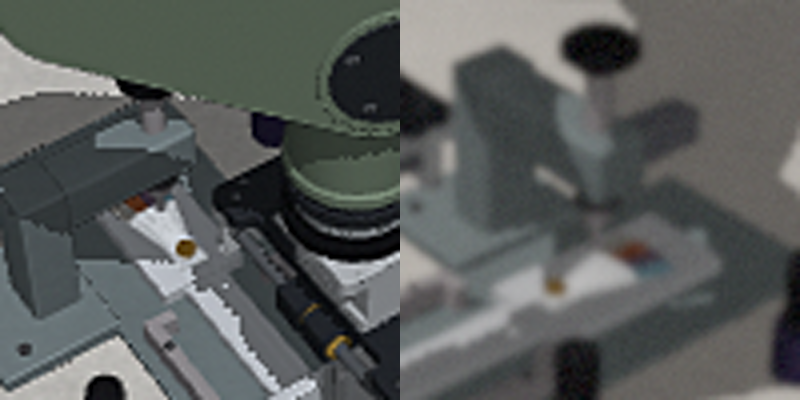

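View pics/w2.png

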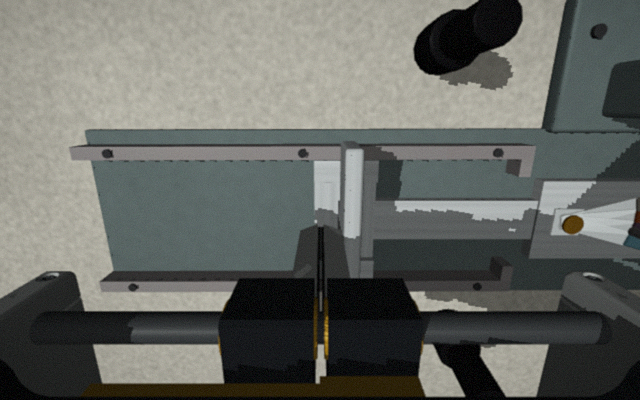

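```bash
python3 - <<'E'
from h import *
import pickle
np.set_printoptions(precision=4,suppress=True)
c=pickle.load(open('w2.pkl','rb')); im=cv2.imread('pics/w2.png')
hsv=cv2.cvtColor(im,cv2.COLOR_BGR2HSV); m=((hsv[...,0]>10)&(hsv[...,0]<30)&(hsv[...,1]>130)); m[:, :555]=0;m[:,592:]=0;m[:205]=0;m[245:]=0
v,u=np.nonzero(m);print(u.mean(),v.mean(),u.min(),u.max(),v.min(),v.max())
p=atz('w',u.mean(),v.mean(),.0235,c);d=np.array([-.1285,.9917]);nr=np.array([d[1],-d[0]]);mid=np.array([.5448,-.0553])
print(p,(p[:2]-mid)@d,(p[:2]-mid)@nr)
print('rivet aligned -> pin px',proj('w',[p[0],p[1],.036],c))
E
```

```text
572.5054545454545 224.35636363636362 563 582 216 233
[0.5204 0.1326 0.0235] 0.18946942903181055 -7.398895392363794e-05
rivet aligned -> pin px (np.float64(587.2648571665179), np.float64(231.22824919218513))
```

Request:
arm_command(rows="0 0 0 0.06 0 0 1;0 0 0 0.13 0 0 1;0 0 0 0.2 0 0 1;0 0 0 0.27 0 0 1;0 0 0 0.34 0 0 1;0 0 0 0.41 0 0 1;0 0 0 0.48 0 0 1;0 0 0 0.54 0 0 1;0 0 0 0.6 0 0 1;0 0 0 0.65 0 0 1;0 0 0 0.68 0 0 1;0 0 0 0.7 0 0 1;0 0 0 0.7 0 0 1")

```text
time: 7.05
tcp_pos: [0.54, -0.0231, 0.0479]
orientation: [[-0.127, 0.992, -0.0], [0.992, 0.127, 0.0], [0.0, -0.0, -1.0]]
ft_force: [0.7, -2.7, -1.7]
width: 0.006
```

```bash
python3 - <<'E'
from h import *
import pickle
np.set_printoptions(precision=4,suppress=True)
s=sensors.sense();print(s['time'],s['tcp_pos'],s['ft_force'])
c=optics.calibration('wrist'); w=cv2.cvtColor(optics.snapshot('wrist'),cv2.COLOR_RGB2BGR); cv2.imwrite('pics/w3.png',w); pickle.dump(c,open('w3.pkl','wb'))
cv2.imwrite('pics/c5.png',cv2.resize(w[170:270,520:640],None,fx=6,fy=6,interpolation=cv2.INTER_CUBIC))
E
```

```text
7.05 [ 0.54   -0.0231  0.0479] [ 0.7132 -2.7082 -1.6873]
```

View pics/c5.png

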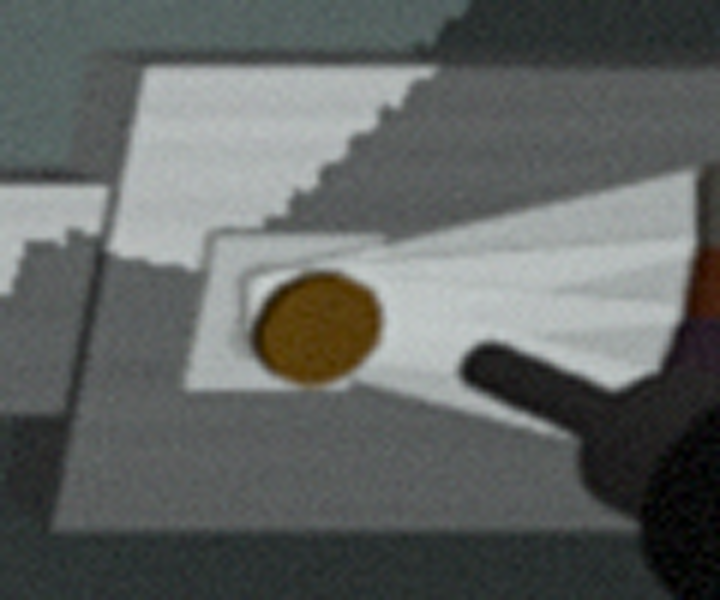

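The crop shows the pin tip at about (489,367), which is image px (601.1,230.8). The rivet is at (318,327), which is px (572.6,224.1).

```bash
python3 - <<'E'
from h import *
import pickle
np.set_printoptions(precision=4,suppress=True)
c=pickle.load(open('w3.pkl','rb')); d=np.array([-.1285,.9917]);nr=np.array([d[1],-d[0]]);mid=np.array([.5448,-.0553])
P=lambda p:((p[:2]-mid)@d,(p[:2]-mid)@nr)
r_=atz('w',572.55,224.15,.024,c); q=atz('w',601.1,230.8,.036,c); print(r_,P(r_),q,P(q),'diff',P(q-r_+np.r_[mid,0]))
E
```

```text
[0.5175 0.1529 0.024 ] (np.float64(0.20998892944242187), np.float64(-0.0003384402448910139)) [0.5163 0.1624 0.036 ] (np.float64(0.21959095687379496), np.float64(-0.00028035429653951665)) diff (np.float64(0.009602027431373079), np.float64(5.8085948351497006e-05))
```

Request:
arm_command(rows="0 0 0 0.05 0 0 1;0 0 0 0.1 0 0 1;0 0 0 0.15 0 0 1;0 0 0 0.2 0 0 1;0 0 0 0.24 0 0 1;0 0 0 0.27 0 0 1;0 0 0 0.29 0 0 1;0 0 0 0.3 0 0 1;0 0 0 0.3 0 0 1;0 0 0 0.3 0 0 1")

```text
time: 7.93
tcp_pos: [0.5389, -0.0142, 0.0479]
orientation: [[-0.127, 0.992, -0.0], [0.992, 0.127, 0.0], [0.0, -0.0, -1.0]]
ft_force: [0.6, -2.5, -1.5]
width: 0.005
```

```bash
python3 - <<'E'
from h import *
import pickle
np.set_printoptions(precision=4,suppress=True)
s=sensors.sense();print(s['time'],s['tcp_pos'],s['ft_force'])
c=optics.calibration('wrist'); w=cv2.cvtColor(optics.snapshot('wrist'),cv2.COLOR_RGB2BGR); cv2.imwrite('pics/w4.png',w); pickle.dump(c,open('w4.pkl','wb'))
cv2.imwrite('pics/c6.png',cv2.resize(w[185:265,530:630],None,fx=7,fy=7,interpolation=cv2.INTER_CUBIC))
E
```

```text
7.9333 [ 0.5389 -0.0142  0.0479] [ 0.5615 -2.4706 -1.4738]
```

View pics/c6.png

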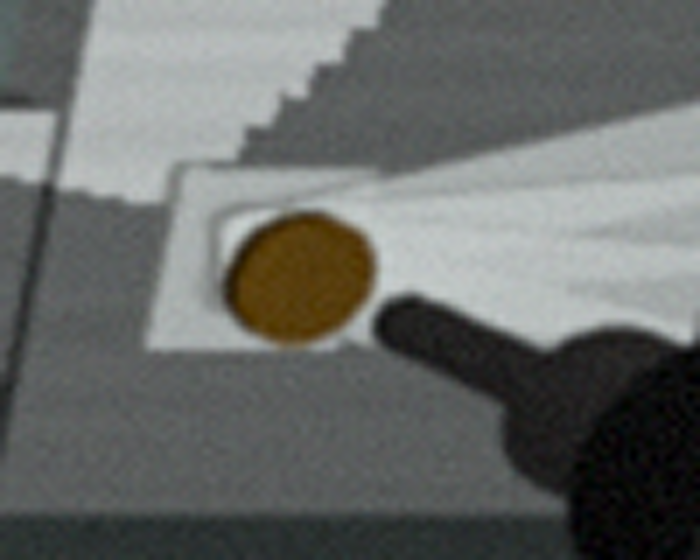

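The rivet centre and the pin tip, at (587.4,230.6) against the predicted (587.3,231.2), agree to within about 0.6 mm. Next I back off, rise and go over the knob.

Request:
arm_command(rows="0 0 0 -0.1 0 0 1;0 0 0 -0.3 0 0 1;0 0 0 -0.6 0 0 1;0 0 0 -0.7 0 -0.6 1;0 0 0 -0.7 0 -1.6 1;0 0 0 -0.7 0 -2.8 1;0 0 0 -0.7 0 -4 1;0 0 0 -0.7 0 -5.2 1;0 0 0 -0.5 0 -5.6 1;0 0 0 0.6 0 -5.6 1;0 0 0 1.8 0 -5.6 1;0 0 0 3 0 -5.6 1;0 0 0 4.2 0 -5.6 1;0 0 0 5.2 0 -5.6 1;0 0 0 5.94 0 -5.4 1;0 0 0 5.94 0 -4.9 1;0 0 0 5.94 0 -4.5 1;0 0 0 5.94 0 -4.5 1;0 0 0 5.94 0 -4.5 1")

```text
time: 9.57
tcp_pos: [0.5153, 0.1617, 0.1813]
orientation: [[-0.126, 0.992, -0.004], [0.992, 0.126, -0.001], [-0.0, -0.004, -1.0]]
ft_force: [-0.6, -0.5, 0.7]
width: 0.009
```

```bash
python3 - <<'E'
from h import *
s=sensors.sense();print(s['time'],s['tcp_pos'],s['ft_force'])
b=cv2.cvtColor(snap('side','side5.png'),cv2.COLOR_RGB2BGR); a=cv2.cvtColor(snap('scene','scene5.png'),cv2.COLOR_RGB2BGR)
f=lambda i,s:cv2.resize(i,None,fx=s,fy=s,interpolation=cv2.INTER_CUBIC)
cv2.imwrite('pics/c7.png',np.hstack([f(b[160:260,245:345],4),f(a[130:230,300:400],4)]))
E
```

```text
9.5667 [0.51528684 0.16165758 0.18132486] [-0.57602651 -0.48334285  0.74709595]
```

View pics/c7.png

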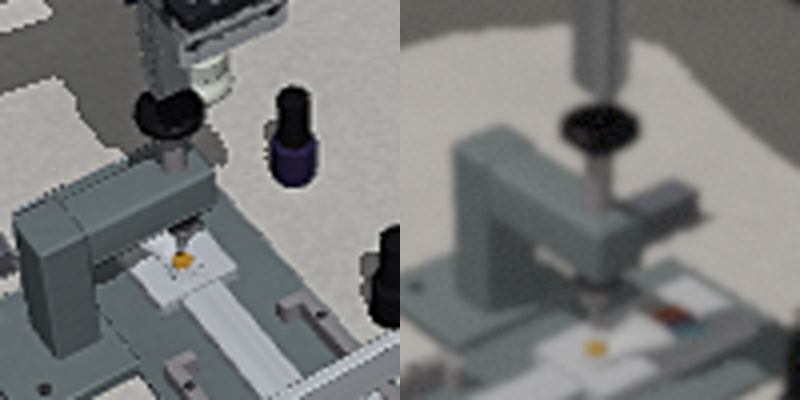

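The tip is centred over the knob and the rivet stays under the pin, so I press now.

Request:
arm_command(rows="0 0 0 0 0 0.1 1;0 0 0 0 0 0.2 1;0 0 0 0 0 0.3 1;0 0 0 0 0 0.38 1;0 0 0 0 0 0.46 1;0 0 0 0 0 0.54 1;0 0 0 0 0 0.62 1;0 0 0 0 0 0.69 1;0 0 0 0 0 0.75 1;0 0 0 0 0 0.8 1;0 0 0 0 0 0.84 1;0 0 0 0 0 0.88 1;0 0 0 0 0 0.88 1")

```text
time: 10.75
tcp_pos: [0.5164, 0.1622, 0.1576]
orientation: [[-0.127, 0.992, 0.0], [0.992, 0.127, -0.001], [-0.001, 0.0, -1.0]]
ft_force: [-2.8, -2.9, 7.4]
width: 0.005
```

Request:
arm_command(rows="0 0 0 0 0 0.04 1;0 0 0 0 0 0.08 1;0 0 0 0 0 0.12 1;0 0 0 0 0 0.16 1;0 0 0 0 0 0.2 1;0 0 0 0 0 0.2 1;0 0 0 0 0 0.2 1")

```text
time: 11.33
tcp_pos: [0.5165, 0.1622, 0.1538]
orientation: [[-0.127, 0.992, 0.001], [0.992, 0.127, -0.001], [-0.001, 0.001, -1.0]]
ft_force: [-7.0, -2.5, 18.3]
width: 0.004
```

The force is 18 N at a ram travel of about 16 mm, so the pin is against its stop. Releasing straight up.

Request:
arm_command(rows="0 0 0 0 0 -0.1 1;0 0 0 0 0 -0.25 1;0 0 0 0 0 -0.4 1;0 0 0 0 0 -0.55 1;0 0 0 0 0 -0.7 1;0 0 0 0 0 -1 1;0 0 0 0 0 -1.6 1;0 0 0 0 0 -2.4 1;0 0 0 0 0 -3.2 1;0 0 0 -1 0 -4 1;0 0 0 -2.2 0 -4.4 1;0 0 0 -3.4 0 -4.6 1;0 0 0 -3.8 0 -4.6 1;0 0 0 -3.8 0 -4.6 1;0 0 0 -3.8 0 -4.6 1")

```text
time: 12.58
tcp_pos: [0.5305, 0.0496, 0.2878]
orientation: [[-0.126, 0.992, -0.001], [0.992, 0.126, 0.001], [0.002, -0.001, -1.0]]
ft_force: [0.0, 0.7, 0.2]
width: 0.008
```

```bash
python3 - <<'E'
from h import *
s=sensors.sense();print(s['time'],s['tcp_pos'],s['ft_force'])
w=cv2.cvtColor(snap('wrist','w6.png'),cv2.COLOR_RGB2BGR);b=cv2.cvtColor(snap('side','side6.png'),cv2.COLOR_RGB2BGR); a=cv2.cvtColor(snap('scene','scene6.png'),cv2.COLOR_RGB2BGR)
f=lambda i,s:cv2.resize(i,None,fx=s,fy=s,interpolation=cv2.INTER_CUBIC)
t=np.hstack([f(b[160:260,245:345],4),f(a[130:230,300:400],4)])
cv2.imwrite('pics/c8.png',np.vstack([t,f(w[90:250,320:640],2.5)[:, :800][:200]]))
E
```

```text
12.5833 [0.53051335 0.04956999 0.28775688] [0.02179165 0.66304272 0.22885152]
```

View pics/c8.png

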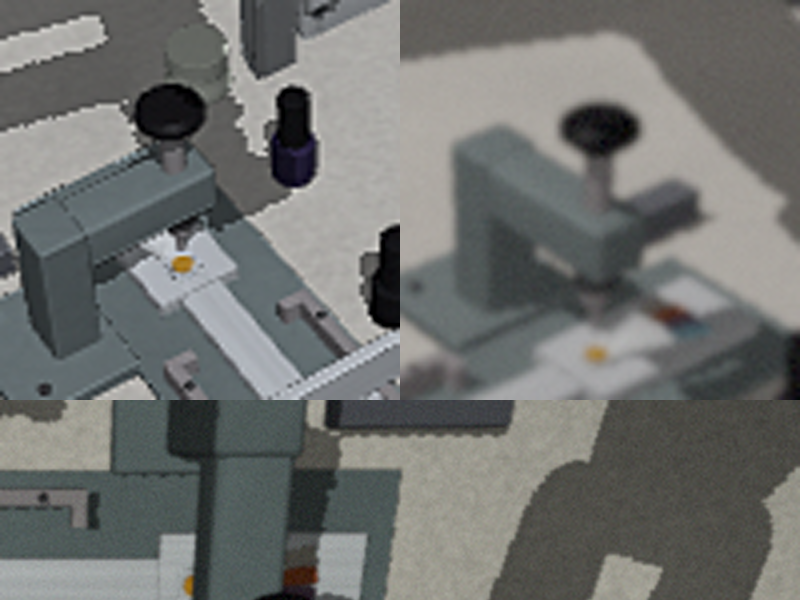

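The knob is back at the same pixels as before the press. The rivet moved down about 1.3 px in both views, about 4 mm, and the carriage did not move. I'm handing in.

```bash
python3 -c "
from h import *
print(job_done())"
```

```text
the job is handed in; nothing more can be done
None
```

I slid the carriage until its rivet was under the pin, pressed the knob down to the stop, let it spring back, and handed the job in at about 12.8 s of the 43 s allowed. `job_done()` gives no verdict, so the checks below are my own.

- **Sliding:** I pushed with shut fingers at the middle of the plate, and the force readings stayed below about 5 N. The last close wrist picture before pressing put the rivet within about 0.6 mm of the pin's axis. The sideways offset measured just before the final push was under 0.1 mm.
- **Pressing:** The tool went down to z = 0.154 m, about 16 mm of knob travel, at 18 N. That means the pin had reached its stop on the rivet.
- **After release:** Both fixed cameras show the knob back up, with the carriage still under the pin. The rivet's head sits about 4 mm lower, judged from a shift of only about 1.3 px. The force at the tool read about zero. The bottles in the crops, the jar and the buffing block show no movement.
- **Disagreement:** My first estimates of the remaining travel ran from 90 to 97 mm depending on the camera. I settled it with the close wrist view of pin and rivet together.

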